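# Lay up a tasting tray for one guest

## Robot

A 6-joint arm with a two-finger parallel gripper is mounted at the origin on a cart in front of the work surface, level with it; the furniture and walls round the work are solid. World frame = base frame: x ahead of the robot, y to its left, z up, the work surface at z = 0. Lengths are in m, angles in degrees, forces in N, time in s.
With the tool pointing down it reaches from about 0.4 to 0.825 m from the base axis. Payload 7 kg.
Tool frame: the origin (TCP) lies midway between the tips of the shut fingers; the grasp point (between the pads) lies r.grip_depth behind it (r.grip_depth is the distance from the TCP to the grasp point, in m); z points along the fingers, y is the line along which they close (so a half turn about z gives the same grasp; the last joint's range is limited). The gripper opens to 88 mm and grips with 3 to 60 N. Pads are 19 mm wide; open, the fingers measure 130 mm over their backs; the gripper's body (78 mm by 193 mm) begins 47 mm behind the grasp point.
Start: joints at [90.476, 20.546, 0.682, 0, -70.136, -16.507], TCP at [0.186, 0.649, 0.227] pointing down, gripper open.
Joint ranges: [-176.03, 176.03], [-82.01, 121.73], [-58.28, 71.71], [-173.87, 95.51], [-174.79, -0.11], [-173.66, 173.66]. Speed limits (degrees/s): [136.94, 136.94, 172.46, 180, 180, 180].

## Interface

Orientations are given as [roll, pitch, yaw] about the fixed x, y, z axes, in that order (R = Rz(yaw) Ry(pitch) Rx(roll)).
In Python, from plant import r gives the robot as it stands.
- The arm moves only by the shell command python3 -m pendant 'ROWS' [OPENING] [FORCE]. ROWS is 1 to 12 rows, one to a line, with the numbers parted by commas; each row has 6 numbers: dx, dy, dz in a scale on which 1.0 is 60 cm, then a rotation vector rx, ry, rz in normalised numbers (1 is 180 degrees); each row is the pose to reach, as a shift and turn from the pose commanded when the command began, along the tool's axes at that moment; what a row does not reach only later rows make up. A row lasts 1/12 s, in which the tool goes at most 0.0417 m and 7.16 degrees, less where a joint would pass 70% of its speed; a pose out of reach is approached as far as the arm can. OPENING is the finger opening in m, set as the command begins (- or left out keeps the last). The fingers move at their own pace and stop on an object; FORCE is the grip in N (left out, the last holds). Time passes only in rows, so rows that do not move let the fingers close. It prints the time, the measured TCP pose, the force, the opening and the grip force at its end. Shift and turn numbers lie between -1 and 1, and a call with a number outside is refused. Input that does not fit is refused with a message, and nothing moves.
- r.get_state(): the state, without advancing time (a new reading comes with each control period).
- r.capture(name): name is "scene" or "top" or "wrist"; returns a dict with "frame" (480x640x3 uint8, red, green, blue), "z_map" (480x640 float32, m along the optical axis (not along the pixel's ray), 0 where there is no reading), "fx", "fy", "cx", "cy" (pixels), "D" ([k1, k2, p1, p2, k3] as OpenCV has them; the pictures are not rectified), "cam_to_world" (4x4, takes a point from camera to world coordinates). Camera axes: x right, y down, z forward; pixel columns grow to the right and rows downward; lengths in m; the calibration is good to about 2 mm. A picture is of the moment at which its call begins.
- r.close_job(): hands the job in; it is judged then, once.
The state is a dict: "time_s": time; "joints": joint angles; "qd": joint speeds; "joint_torque": joint torques, N m; "tcp_pos": TCP position; "eef_rot": TCP orientation; "contact_force": force on the tool from outside, world axes, zero at the start; "moment": the same for the moment, N m; "gripper_width": finger opening in m; "gripper_force": force on a finger pad.
Only numpy, scipy, OpenCV 4.12 (cv2) and the standard library are available. Lean on these libraries where they do the work, as an engineer would, in place of code of your own. Each camera call takes 0.05 s, during which the arm holds its last target. There are 200 camera calls.

## Task

Lay up the wooden tasting tray for one guest. In the front half of the tray (the half nearer the robot) set the long cake dish squarely in front of the shallow syrup cup, its long side parallel to the tray's front edge, and the round coaster squarely in front of the lidded sugar pot; then lay the folded cake lengthways in the middle of the dish and stand the tea cup upright in the well of the coaster. Leave the syrup cup and the sugar pot standing where they are.

Things in the scene. Friction and masses are not known exactly. Their poses are not given: they have to be found in the camera images.
- tray: Fixed wooden serving tray with a low dark lip, 190 mm (its x) by 282 mm (its y); origin under its centre at table height, x from its front edge (nearer the robot) to its back, y left, z up. Floor 10 mm, lip 13 mm above the table, lip 8 mm wide. Middle line of the front half: x = -45 mm. Syrup cup and sugar pot stand in the back half (x = 48, y = +65 or -65 mm), either way round.
- syrup_cup: Loose plain whitish cup without handle that already stands on the tray, 70 mm across its rim, 38 mm high, open and empty; origin at the centre of its underside, z up. At the start its x and y are parallel to those of the tray.
- sugar_pot: Loose small round white pot with a blue lid and knob that already stands on the tray, 60 mm across, 50 mm high; origin at the centre of its underside, z up. At the start its x and y are parallel to those of the tray.
- cake_dish: Loose flat oblong white stoneware dish, 120 mm (its x) by 62 mm (its y), 18 mm high: an 11 mm slab with a flat top (7 to 18 mm above its underside) on a foot 104 by 46 mm that is set back under the edges; about 0.15 kg. Origin at the centre of its underside, z up. Take it across its 62 mm width.
- coaster: Loose thick round coaster of dark wood, 64 mm across (56 mm at its underside), 18 mm high, with a round well 56 mm across whose floor is 13 mm above the underside (well 5 mm deep). Origin at the centre of its underside, z up.
- tea_cup: Loose plain whitish cup without handle, deeper than the syrup cup: 66 mm across its rim, 50 mm high, tapering to a foot 40 mm across; about 58 mm across at 24 mm height; open and empty. It starts on the table, off the tray. Origin at the centre of its underside, z up.
- folded_cake: Loose firm brown griddle cake folded to a half pipe, 112 mm (its x) by 56 mm (its y), 39 mm high, rounded on top, widest low down; 35 g. Lies flat side down at the front of the green-covered baking tray (floor 2 mm above the table; thin front rim at world x = 0.66, 10 mm above the table). Origin at the centre of its underside, z up.
Things that resemble listed ones, but are neither listed nor needed, are in the scene too. What is shaped like the tea_cup but red or turquoise is not meant.

How it is judged (in metres and radians):
At the end, for the whole second after the job is handed in: Flat on the tray, within 15 mm of the front half's middle line: the dish within 15 mm sideways of the syrup cup and 0.2 rad of parallel, the coaster within 15 mm of the pot. Cake flat on the dish within 14 mm and 0.2 rad; tea cup upright in the well within 10 mm. At rest (x of cake_dish in the frame of tray between -0.06 and -0.03 m and y of cake_dish in the frame of syrup_cup between -0.015 and 0.015 m and angle between the x axis of cake_dish and the y axis of tray, either way round below 0.2 rad and z of cake_dish in the frame of tray between 0.007 and 0.013 m and angle between each of cake_dish, coaster's own z axis and vertical below 0.06 rad and linear speed of each of cake_dish, coaster, folded_cake, tea_cup below 0.01 m/s and x of coaster in the frame of tray between -0.06 and -0.03 m and y of coaster in the frame of sugar_pot between -0.015 and 0.015 m and z of coaster in the frame of tray between 0.007 and 0.013 m and horizontal distance between folded_cake and cake_dish below 0.014 m and angle between the x axis of folded_cake and the x axis of cake_dish, either way round below 0.2 rad and z of folded_cake in the frame of cake_dish between 0.014 and 0.022 m and angle between folded_cake's own z axis and vertical below 0.12 rad and horizontal distance between tea_cup and coaster below 0.01 m and z of tea_cup in the frame of coaster between 0.01 and 0.016 m and angle between tea_cup's own z axis and vertical below 0.08 rad); the robot touches nothing.
It fails at once if the syrup cup is moved more than 15 mm or tipped (distance of syrup_cup from where it was at the start of the episode above 0.015 m or angle between syrup_cup's own z axis and vertical above 0.3 rad).
It fails at once if the sugar pot is moved more than 15 mm or tipped (distance of sugar_pot from where it was at the start of the episode above 0.015 m or angle between sugar_pot's own z axis and vertical above 0.3 rad).
It also fails if it takes over 104 s, if anything falls off the work surface, if the arm or the gripper's body presses on something with over 40 N, if the wrist force passes 120 N, or if a joint passes its speed limit or range.

## Working session

There is one attempt and no reset: what is moved stays moved. The work goes in short steps, Python scripts to look and compute and a shell command to move; the robot and the scene stay as the last step left them, time stands still between calls to the robot, and variables do not carry over. Pictures are saved under pics/ and viewed, at most 15 in all, crops included, and the job is handed in when it is done.

```bash
ls; mkdir -p pics; python3 - <<'E'
from plant import r
import cv2
print(r.grip_depth, r.get_state())
for n in ("scene","top"):
    c=r.capture(n); cv2.imwrite(f"pics/{n}0.png",c["frame"][:,:,::-1])
    print(n,c["fx"],c["cx"],c["cy"],c["D"],c["cam_to_world"].round(3).tolist(),(c["z_map"]>0).mean())
E
```

```text
pics
0.0188 {'time_s': 0.0, 'joints': array([ 9.04756244e+01,  2.05912516e+01,  6.33781685e-01, -2.11082070e-02,
       -7.01349867e+01, -1.65077850e+01]), 'qd': array([ 0.00908033,  0.04251998,  0.02512619, -0.1732429 , -0.04998129,
       -0.07326694]), 'joint_torque': array([-6.83139187e-04, -5.82720852e+01,  2.93073517e+01,  6.99724406e+00,
        7.07796498e-03, -1.50551791e-04]), 'tcp_pos': array([0.18629401, 0.64827567, 0.2256217 ]), 'eef_rot': array([ 1.79905716e+02, -7.24870171e-03, -1.60393433e+01]), 'contact_force': array([-0.26044525, -0.54939556,  0.80559544]), 'moment': array([0.05942268, 0.01378736, 0.00892679]), 'gripper_force': 0.0, 'gripper_width': 0.08794364994842457}
scene 564.558870807771 326.9694221205529 246.55645011339985 [-0.16225443  0.          0.          0.          0.        ] [[0.711, -0.546, 0.444, -0.237], [-0.703, -0.541, 0.461, -0.977], [-0.011, -0.64, -0.768, 1.234], [0.0, 0.0, 0.0, 1.0]] 0.9924544270833333
top 437.3958782673842 320.9229236534396 238.95701681838221 [0.00028495 0.         0.         0.         0.        ] [[-0.009, -0.995, 0.096, 0.345], [-1.0, 0.01, 0.009, -0.279], [-0.01, -0.096, -0.995, 1.146], [0.0, 0.0, 0.0, 1.0]] 0.99609375
```

View pics/scene0.png

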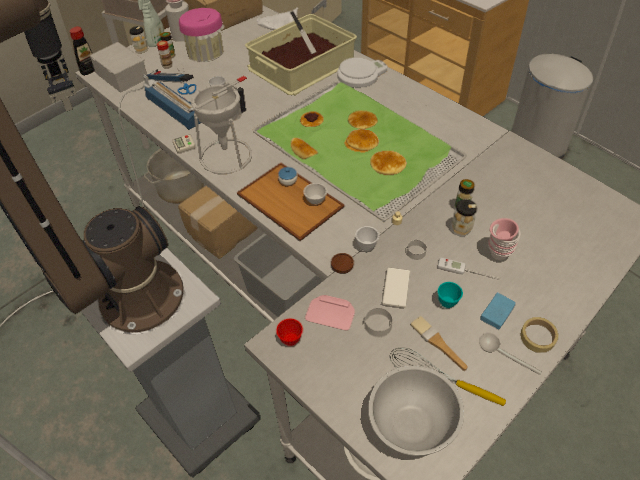

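View pics/top0.png

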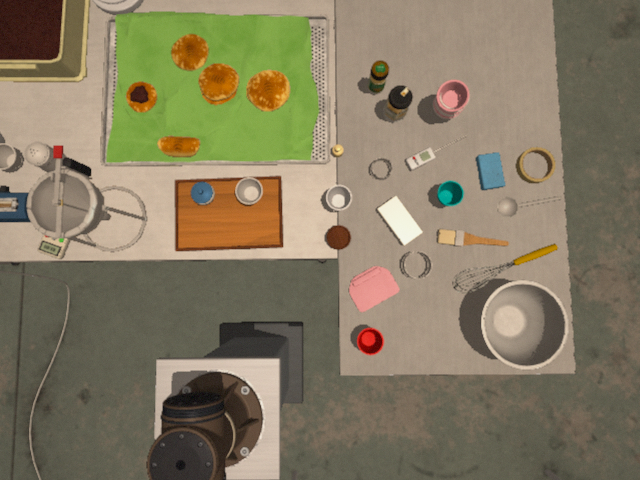

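Could be mistaken, by pixel in the top picture:
- **Tea cup:** whitish (338,198), syrup cup on the tray (249,190), white pot (7,157), pink (452,98), turquoise (449,193), red (370,341). I choose (338,198).
- **Coaster:** dark disc (338,237), rings (415,264), (380,169) and (535,165). I choose (338,237).
- **Dish:** white oblong (400,220), sponge (490,170), pink cloth (373,289). I choose (400,220).
- **Cake:** folded (179,146), flat cakes (189,51), (219,83), (268,90), (141,96). I choose (179,146).

Next I measure these and check them in a close crop.

```bash
cat > h.py <<'E'
from plant import r
import cv2, numpy as np
def K(c): return np.array([[c["fx"],0,c["cx"]],[0,c["fy"],c["cy"]],[0,0,1.]])
def ray(c,uv,z):
    "pixels -> world points on the plane at height z"
    n=cv2.undistortPoints(np.float64(uv).reshape(-1,1,2),K(c),np.float64(c["D"])).reshape(-1,2)
    T=c["cam_to_world"]; d=np.c_[n,np.ones(len(n))]@T[:3,:3].T; o=T[:3,3]
    return o+d*((z-o[2])/d[:,2])[:,None]
def pix(c,p):
    T=np.linalg.inv(c["cam_to_world"])
    return cv2.projectPoints(np.float64(p).reshape(-1,3),cv2.Rodrigues(T[:3,:3])[0],T[:3,3],K(c),np.float64(c["D"]))[0].reshape(-1,2)
def cloud(c):
    "world point for every pixel from the depth map"
    h,w=c["z_map"].shape; uv=np.stack(np.meshgrid(np.arange(w),np.arange(h)),-1).reshape(-1,1,2).astype(float)
    n=cv2.undistortPoints(uv,K(c),np.float64(c["D"])).reshape(-1,2); T=c["cam_to_world"]
    return ((np.c_[n,np.ones(len(n))]*c["z_map"].reshape(-1,1))@T[:3,:3].T+T[:3,3]).reshape(h,w,3)
def blob(mask,near,roi=45):
    "contour of the mask's component nearest a pixel"
    m=np.zeros_like(mask,np.uint8); u,v=map(int,near); s=(slice(max(v-roi,0),v+roi),slice(max(u-roi,0),u+roi))
    m[s]=mask[s]; m=cv2.morphologyEx(m,cv2.MORPH_OPEN,np.ones((2,2),np.uint8))
    cs=[x for x in cv2.findContours(m,cv2.RETR_EXTERNAL,cv2.CHAIN_APPROX_NONE)[0] if cv2.contourArea(x)>30]
    return min(cs,key=lambda x:abs(cv2.pointPolygonTest(x,(u,v),True)) if cv2.pointPolygonTest(x,(u,v),False)<0 else -1)
def rect(P):
    "minAreaRect of world xy in mm -> centre, long, short, angle of the long side (deg)"
    b=cv2.boxPoints(cv2.minAreaRect(np.float32(P[:,:2]*1000))); e=[b[1]-b[0],b[2]-b[1]]
    L=max(e,key=np.linalg.norm); S=min(e,key=np.linalg.norm)
    return b.mean(0).round(1),np.linalg.norm(L).round(1),np.linalg.norm(S).round(1),(np.degrees(np.arctan2(L[1],L[0]))%180).round(1)
E
python3 - <<'E'
from h import *
c=r.capture("top"); f=c["frame"]; W=cloud(c); hsv=cv2.cvtColor(f,cv2.COLOR_RGB2HSV)
np.savez("top0.npz",f=f,W=W)
table=np.median(W[150:330,350:560,2]); print("table z",table)
H=W[...,2]
m={"dish":(H>.010)&(H<.03),"coaster":(H>.008)&(H<.03),"cup":(H>.02)&(H<.07),"cake":(H>.012)&(H<.06)&~((hsv[...,0]>35)&(hsv[...,0]<85)),
 "syrup":(H>.025)&(H<.07),"pot":(H>.025)&(H<.07),"tray":(hsv[...,0]<18)&(hsv[...,1]>110)}
near={"dish":(400,220),"coaster":(338,237),"cup":(338,198),"cake":(179,146),"syrup":(249,190),"pot":(202,192),"tray":(230,225)}
z={"dish":.018,"coaster":.018,"cup":.05,"cake":.02,"syrup":.048,"pot":.045,"tray":.013}
for n in m:
    ct=blob(m[n].astype(np.uint8),near[n],70 if n=="tray" else 40)
    k=np.zeros(H.shape,np.uint8); cv2.drawContours(k,[ct],-1,1,-1)
    P=ray(c,ct,z[n]); Q=W[(k>0)]
    print(n,rect(P),"circle",[np.round(np.array(a)*1000,1).tolist() for a in cv2.minEnclosingCircle(np.float32(P[:,:2]))],"z max",Q[:,2].max().round(3),"rectcloud",rect(Q),cv2.boundingRect(ct))
crop=cv2.resize(f[110:290,130:430],None,fx=2.6,fy=2.6,interpolation=cv2.INTER_CUBIC); cv2.imwrite("pics/crop1.png",crop[:,:,::-1])
E
```

```text
table z 0.00040637881383076557
dish (array([ 499.8, -474.7], dtype=float32), np.float32(119.4), np.float32(62.6), np.float32(34.7)) circle [[499.2, -474.7], 64.8] z max 1.146 rectcloud (array([ 439.6, -387.1], dtype=float32), np.float32(284.8), np.float32(120.1), np.float32(124.3)) (378, 197, 45, 49)
coaster (array([ 457.7, -316. ], dtype=float32), np.float32(62.1), np.float32(59.9), np.float32(89.4)) circle [[457.7, -315.4], 32.0] z max 0.023 rectcloud (array([ 458.5, -316.6], dtype=float32), np.float32(63.5), np.float32(59.6), np.float32(88.2)) (327, 226, 25, 24)
cup (array([ 558.9, -316.5], dtype=float32), np.float32(64.6), np.float32(59.7), np.float32(97.6)) circle [[555.9, -316.4], 33.0] z max 0.053 rectcloud (array([ 560.8, -318.4], dtype=float32), np.float32(69.3), np.float32(57.1), np.float32(98.5)) (327, 185, 26, 25)
cake (array([703. , 105.2], dtype=float32), np.float32(112.2), np.float32(56.3), np.float32(85.9)) circle [[711.8, 104.6], 56.2] z max 1.146 rectcloud (array([557.1, -86.3], dtype=float32), np.float32(565.9), np.float32(88.1), np.float32(51.1)) (158, 136, 43, 22)
syrup (array([581. , -81.9], dtype=float32), np.float32(68.9), np.float32(52.6), np.float32(137.1)) circle [[576.5, -87.1], 34.8] z max 0.053 rectcloud (array([582.8, -81.4], dtype=float32), np.float32(70.5), np.float32(53.2), np.float32(137.5)) (236, 178, 27, 27)
pot (array([572.9,  32.8], dtype=float32), np.float32(59.4), np.float32(57.2), np.float32(89.4)) circle [[570.7, 32.1], 31.3] z max 1.146 rectcloud (array([ 478.5, -118.8], dtype=float32), np.float32(412.6), np.float32(57.7), np.float32(58.2)) (191, 182, 24, 23)
tray (array([522.8, -29.2], dtype=float32), np.float32(279.3), np.float32(187.9), np.float32(91.6)) circle [[522.2, -28.9], 166.4] z max 1.146 rectcloud (array([510.9, -89.9], dtype=float32), np.float32(438.6), np.float32(245.4), np.float32(78.0)) (176, 177, 108, 75)
```

View pics/crop1.png

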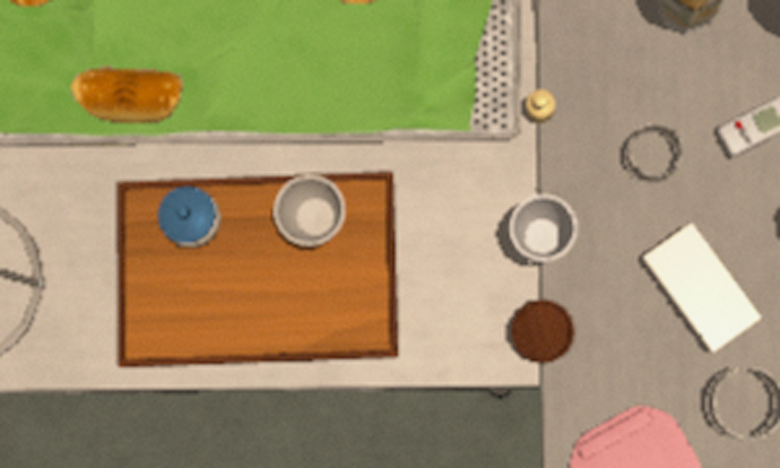

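The crop (130,110 origin, ×2.6) confirms the choices: tea cup at (543,228), coaster (541,330), dish (700,287), folded cake (127,93). On the tray, the lidded pot is on the left (188,215) and the syrup cup on the right (308,210). Next I refine the tray, pot and syrup positions and check clearances.

```bash
cat >> h.py <<'E'
def go(x,y,z,yaw):
    "shift along the tool's axes and turn (deg about tool z) from the measured pose to a TCP pose with the tool down"
    from scipy.spatial.transform import Rotation as Ro
    s=r.get_state(); R=Ro.from_euler("xyz",s["eef_rot"],degrees=True)
    d=R.inv().apply(np.array([x,y,z])-s["tcp_pos"]); t=(R.inv()*Ro.from_euler("xyz",[180,0,yaw],degrees=True)).as_rotvec(degrees=True)
    print("go",d.round(4),t.round(1),"dist",np.linalg.norm(d).round(3))
E
python3 - <<'E'
from h import *
d=np.load("top0.npz"); f,W=d["f"],d["W"]; H=W[...,2]
def mx(x0,x1,y0,y1):
    k=(W[...,0]>x0)&(W[...,0]<x1)&(W[...,1]>y0)&(W[...,1]<y1); return H[k].max().round(3)
print("stand", [(a/10,b/10,mx(a/10,a/10+.1,b/10,b/10+.1)) for a in (3,4,5,6) for b in (1,2,3,4,5,6)])
print("coaster centre z",np.median(H[233:242,334:343]).round(4),"ring rows",H[237,326:351].round(3))
print("cup row",H[198,325:352].round(3))
for u in (168,179,190): print("cake col",u,[(round(float(W[v,u,0]),3),round(float(H[v,u]),3)) for v in range(134,166,2)])
# second view: scene camera
c=r.capture("scene"); Ws=cloud(c); np.savez("scene0.npz",f=c["frame"],W=Ws); hs=cv2.cvtColor(c["frame"],cv2.COLOR_RGB2HSV)
for n,p,z,lo in (("syrup",[.573,-.093],.048,.035),("pot",[.569,.037],.045,.03),("cup",[.556,-.316],.05,.03)):
    k=(Ws[...,2]>lo)&(Ws[...,2]<.08)&(np.hypot(Ws[...,0]-p[0],Ws[...,1]-p[1])<.05); P=Ws[k]
    k2=(H>lo)&(H<.08)&(np.hypot(W[...,0]-p[0],W[...,1]-p[1])<.05); P2=W[k2]
    for q in (P,P2): print(n,len(q),q[:,:2].min(0).round(4),q[:,:2].max(0).round(4),((q[:,:2].min(0)+q[:,:2].max(0))/2).round(4),q[:,2].max().round(4))
E
```

```text
Traceback (most recent call last):
ValueError: zero-size array to reduction operation maximum which has no identity
```

```bash
python3 - <<'E'
from h import *
d=np.load("top0.npz"); f,W=d["f"],d["W"]; H=W[...,2]
for a in (2,3,4,5,6):
    print(a/10,[H[(W[...,0]>a/10)&(W[...,0]<a/10+.1)&(W[...,1]>b/10)&(W[...,1]<b/10+.1)].max(initial=-1).round(3) for b in range(1,7)])
print("coaster centre z",np.median(H[233:242,334:343]).round(4),"ring row",H[237,326:351].round(3))
print("cup row",H[198,325:352].round(3))
for u in (168,179,190): print("cake col",u,[(round(float(W[v,u,0]),3),round(float(H[v,u]),3)) for v in range(134,166,2)])
c=r.capture("scene"); Ws=cloud(c); np.savez("scene0.npz",f=c["frame"],W=Ws)
for n,p,lo in (("syrup",[.573,-.093],.035),("pot",[.569,.037],.03),("cup",[.556,-.316],.03)):
    for w in (Ws,W):
        q=w[(w[...,2]>lo)&(w[...,2]<.08)&(np.hypot(w[...,0]-p[0],w[...,1]-p[1])<.05)]
        a,b=q[:,:2].min(0),q[:,:2].max(0); print(n,len(q),"size",(b-a).round(4),"mid",((a+b)/2).round(4),"top",q[:,2].max().round(4))
E
```

```text
0.2 [np.float64(-0.844), np.float64(-0.845), np.float64(-0.84), np.float64(-0.844), np.float64(-0.842), np.float64(-0.841)]
0.3 [np.float64(-0.842), np.float64(-0.843), np.float64(-0.845), np.float64(-0.844), np.float64(-0.845), np.float64(-0.844)]
0.4 [np.float64(0.018), np.float64(0.244), np.float64(0.241), np.float64(0.028), np.float64(0.009), np.float64(-0.846)]
0.5 [np.float64(0.076), np.float64(0.263), np.float64(0.241), np.float64(0.077), np.float64(0.078), np.float64(-1.0)]
0.6 [np.float64(0.043), np.float64(0.261), np.float64(0.023), np.float64(0.102), np.float64(0.049), np.float64(-1.0)]
coaster centre z 0.0127 ring row [0.014 0.019 0.01  0.016 0.012 0.009 0.014 0.013 0.012 0.013 0.016 0.012
 0.014 0.009 0.007 0.013 0.015 0.013 0.013 0.016 0.011 0.01  0.01  0.013
 0.012]
cup row [-0.005  0.052  0.039  0.019  0.015  0.008  0.     0.002  0.006  0.005
  0.002  0.004  0.     0.005  0.004 -0.     0.004  0.003 -0.001  0.001
  0.008  0.013  0.016  0.023  0.037  0.046  0.053]
cake col 168 [(0.743, 0.007), (0.729, 0.03), (0.721, 0.037), (0.716, 0.038), (0.711, 0.036), (0.704, 0.039)
[... 364 characters left out ...]
0.676, 0.009), (0.669, 0.012), (0.668, -0.001), (0.658, 0.014)]
cake col 190 [(0.743, 0.004), (0.736, 0.008), (0.72, 0.038), (0.714, 0.04), (0.709, 0.041), (0.702, 0.044), (0.699, 0.038), (0.694, 0.036), (0.688, 0.037), (0.685, 0.031), (0.682, 0.025), (0.68, 0.012), (0.676, 0.008), (0.67, 0.009), (0.663, 0.012), (0.658, 0.012)]
syrup 150 size [0.0733 0.0687] mid [ 0.577  -0.0835] top 0.0526
syrup 172 size [0.0685 0.0677] mid [ 0.5789 -0.0843] top 0.053
pot 236 size [0.0634 0.0626] mid [0.5754 0.0372] top 0.0606
pot 422 size [0.0572 0.0573] mid [0.5765 0.037 ] top 0.0616
cup 226 size [0.0673 0.0705] mid [ 0.5552 -0.3118] top 0.0564
cup 175 size [0.0658 0.0637] mid [ 0.5591 -0.315 ] top 0.0545
```

```bash
python3 - <<'E'
from h import *
go(.186,.649,.40,-16); go(.45,.40,.40,-50); go(.53,0,.36,-88.4)
E
```

```text
go [-0.0005 -0.0002 -0.174 ] [ 0.1 -0.  -0. ] dist 0.174
go [ 0.322   0.1661 -0.1738] [ 0.1 -0.  34. ] dist 0.402
go [ 0.5094  0.5284 -0.1334] [ 0.  -0.  72.4] dist 0.746
```

The rows are not in the units I measure in: shifts go in shares of 60 cm and turns go in shares of 180 degrees. I convert before sending: 0.322 m / 0.6 = 0.5367, -0.08 m / 0.6 = -0.1333, 34 degrees / 180 = 0.1889.

```bash
python3 -m pendant '0,0,-0.0667,0,0,0
0,0,-0.1333,0,0,0
0,0,-0.2,0,0,0
0.05,0.025,-0.25,0,0,0.0222
0.1083,0.0533,-0.275,0,0,0.0444
0.1667,0.0833,-0.29,0,0,0.0667
0.2333,0.1167,-0.29,0,0,0.0889
0.3,0.15,-0.29,0,0,0.1111
0.3667,0.1833,-0.29,0,0,0.1333
0.425,0.2167,-0.29,0,0,0.1556
0.4833,0.25,-0.29,0,0,0.1778
0.5367,0.2767,-0.29,0,0,0.1889'
python3 -m pendant '0.06,0.0333,0.0067,0,0,0.0222
0.12,0.0667,0.0133,0,0,0.0444
0.18,0.1,0.02,0,0,0.0667
0.24,0.1333,0.0267,0,0,0.0889
0.3,0.1667,0.0333,0,0,0.1111
0.36,0.2,0.04,0,0,0.1333
0.42,0.2333,0.0467,0,0,0.1556
0.48,0.2667,0.0533,0,0,0.1778
0.54,0.3,0.06,0,0,0.2
0.5967,0.3267,0.0667,0,0,0.2133
0.5967,0.3267,0.0667,0,0,0.2133
0.5967,0.3267,0.0667,0,0,0.2133'
python3 - <<'E'
from h import *
c=r.capture("wrist"); cv2.imwrite("pics/w1.png",c["frame"][:,:,::-1]); print(c["fx"],c["D"],c["cam_to_world"].round(3).tolist(),(c["z_map"]>0).mean())
np.savez("w1.npz",**c); print(r.get_state()["joints"].round(1))
E
```

```text
time_s: 1.2
tcp_pos: [0.4492, 0.4, 0.4008]
eef_rot: [-180.0, 0.0, -50.2]
contact_force: [1.4, 0.0, 0.1]
gripper_width: 0.088
gripper_force: 0.0
time_s: 2.2
tcp_pos: [0.528, -0.0005, 0.36]
eef_rot: [179.9, -0.0, -88.7]
contact_force: [-0.1, -0.6, 0.5]
gripper_width: 0.0873
gripper_force: 0.0
351.7144338702556 [0.02388856 0.         0.         0.         0.        ] [[-1.0, -0.022, -0.007, 0.53], [-0.023, 0.962, 0.273, -0.074], [0.001, 0.273, -0.962, 0.518], [0.0, 0.0, 0.0, 1.0]] 0.9961165364583333
[ 21.4   3.1  -4.5  -0.  -82.4 -19.9]
```

View pics/w1.png

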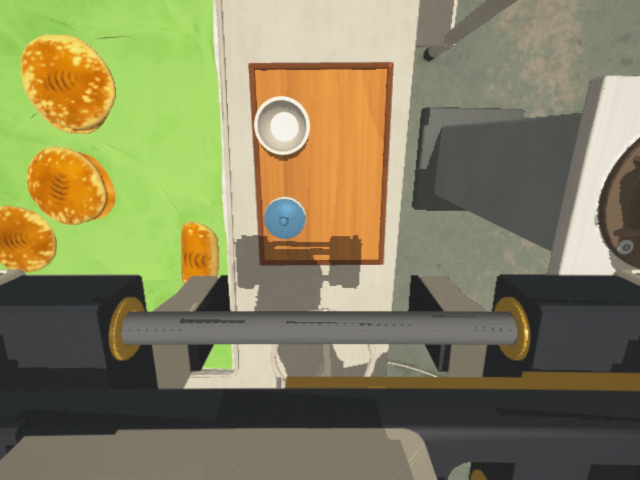

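The wrist picture shows the whole tray with corners about (250,63) to (384,263). The syrup cup is at (282,126), the pot at (285,218) and the folded cake at (199,250). Now the positions.

```bash
python3 - <<'E'
from h import *
c=dict(np.load("w1.npz")); f=c["frame"]; W=cloud(c); H=W[...,2]; hs=cv2.cvtColor(f,cv2.COLOR_RGB2HSV)
t=((hs[...,0]<18)&(hs[...,1]>90)&(H<.03)&(H>0)).astype(np.uint8); t[:,:240]=0;t[:,400:]=0
t=cv2.morphologyEx(t,cv2.MORPH_CLOSE,np.ones((5,5),np.uint8)); P=ray(c,max(cv2.findContours(t,0,1)[0],key=cv2.contourArea),.013); T=rect(P); print("tray",T)
wh=((hs[...,1]<60)&(hs[...,2]>110)).astype(np.uint8); ct=blob(wh,(282,126),33); print("syrup img box",cv2.boundingRect(ct),"rim",np.round(np.array(sum(map(list,[cv2.minEnclosingCircle(np.float32(ray(c,ct,.048)[:,:2]*1000))[0]]),[])),1),cv2.minEnclosingCircle(np.float32(ray(c,ct,.048)[:,:2]*1000))[1])
bl=((hs[...,0]>95)&(hs[...,0]<125)&(hs[...,1]>80)).astype(np.uint8); ct=blob(bl,(285,218),30)
k=np.zeros(H.shape,np.uint8); cv2.drawContours(k,[ct],-1,1,-1); zz=H[k>0]; print("lid z",np.percentile(zz,[10,50,90]).round(3))
for z in (.042,.048): print("pot lid",z,cv2.minEnclosingCircle(np.float32(ray(c,ct,z)[:,:2]*1000)))
for n,p,lo in (("syrup",[.573,-.087],.035),("pot",[.573,.037],.03)):
    q=W[(H>lo)&(H<.08)&(np.hypot(W[...,0]-p[0],W[...,1]-p[1])<.05)]; a,b=q[:,:2].min(0),q[:,:2].max(0); print(n,len(q),"size",(b-a).round(4),"mid",((a+b)/2).round(4),"top",q[:,2].max().round(4))
E
```

```text
tray (array([526.2, -26.7], dtype=float32), np.float32(279.7), np.float32(188.2), np.float32(91.6))
syrup img box (255, 98, 56, 58) rim [576.4 -84.8] 35.08827209472656
lid z [0.045 0.048 0.05 ]
pot lid 0.042 ((574.331298828125, 37.80184555053711), 27.325735092163086)
pot lid 0.048 ((573.7735595703125, 36.39201354980469), 26.981224060058594)
syrup 783 size [0.0689 0.0702] mid [ 0.5785 -0.0861] top 0.0505
pot 1394 size [0.0574 0.0571] mid [0.5756 0.0355] top 0.0618
```

Three views agree: syrup cup at about (577,-85) mm, pot at about (574.5,36.5), tray at about (526,-27.5) with yaw 1.6°. Targets: dish (482.5,-88), coaster (479,34). Now to the dish.

Scaled: 0.474 m / 0.6 = 0.79, 0.11 m / 0.6 = 0.1833, 56.8 degrees / 180 = 0.3156.

```bash
python3 -m pendant '0.0667,0.005,0.0167,0,0,0.0261
0.1333,0.0117,0.0333,0,0,0.0528
0.2,0.0167,0.05,0,0,0.0789
0.2667,0.0217,0.0667,0,0,0.1056
0.3333,0.0283,0.0833,0,0,0.1317
0.4,0.0333,0.1,0,0,0.1578
0.4667,0.0383,0.1167,0,0,0.1839
0.5333,0.045,0.1333,0,0,0.2111
0.6,0.05,0.15,0,0,0.2367
0.6667,0.055,0.1667,0,0,0.2628
0.7333,0.0617,0.1833,0,0,0.2889
0.79,0.0667,0.1833,0,0,0.3156' 0.08
python3 -m pendant '0,0,0,0,0,0
0,0,0,0,0,0'
cat > dish.py <<'E'
from h import *
c=r.capture("wrist"); W=cloud(c); H=W[...,2]; s=r.get_state(); print(s["tcp_pos"].round(4),s["eef_rot"].round(2))
m=((H>.010)&(H<.03)&(c["frame"].min(2)>110)).astype(np.uint8)
p=pix(c,[.5,-.475,.018])[0]; ct=blob(m,p,150); print("dish",p.round(0),cv2.boundingRect(ct),rect(ray(c,ct,.018)))
cv2.imwrite("pics/w2.png",c["frame"][:,:,::-1])
E
python3 dish.py
```

```text
time_s: 3.25
tcp_pos: [0.5011, -0.4737, 0.2479]
eef_rot: [179.8, -0.0, -145.4]
contact_force: [1.3, 0.8, -0.1]
gripper_width: 0.08
gripper_force: 0.0
time_s: 3.42
tcp_pos: [0.5014, -0.4738, 0.2492]
eef_rot: [179.9, -0.0, -145.3]
contact_force: [-0.1, -0.0, -0.3]
gripper_width: 0.08
gripper_force: 0.0
[ 0.5017 -0.4728  0.2499] [ 1.7995e+02 -1.0000e-02 -1.4517e+02]
dish [319. 203.] (290, 151, 58, 105) (array([ 502. , -473.7], dtype=float32), np.float32(118.0), np.float32(61.6), np.float32(34.7))
```

Scaled: 0.243 m / 0.6 = 0.405, 0.08 m / 0.6 = 0.1333.

```bash
python3 -m pendant '0,0,0.0667,0,0,0
0,0,0.1333,0,0,0
0,0,0.2,0,0,0
0,0,0.2667,0,0,0
0,0,0.325,0,0,0
0,0,0.3667,0,0,0
0,0,0.3917,0,0,0
0,0,0.405,0,0,0
0,0,0.405,0,0,0'
python3 -m pendant '0,0,0,0,0,0
0,0,0,0,0,0
0,0,0,0,0,0
0,0,0,0,0,0
0,0,0,0,0,0
0,0,0,0,0,0
0,0,0,0,0,0
0,0,0,0,0,0' 0.05 30
```

```text
time_s: 4.22
tcp_pos: [0.5014, -0.4713, 0.0063]
eef_rot: [179.9, -0.0, -145.1]
contact_force: [-0.3, 0.2, -0.1]
gripper_width: 0.0802
gripper_force: 0.0
time_s: 4.88
tcp_pos: [0.5022, -0.4737, 0.0094]
eef_rot: [-179.9, 0.1, -145.2]
contact_force: [-0.2, 3.1, 5.9]
gripper_width: 0.0614
gripper_force: 30.0
```

```bash
python3 -m pendant '0,0,-0.0167,0,0,0
0,0,-0.05,0,0,0
0,0,-0.1,0,0,0
0,0,-0.15,0,0,0
0,0,-0.1833,0,0,0
0,0,-0.2,0,0,0'
python3 - <<'E'
from h import *
go(.4825,-.088,.115,-88.4); 
s=r.get_state(); print(s["tcp_pos"],s["gripper_width"],s["joints"].round(1))
E
```

```text
time_s: 5.38
tcp_pos: [0.502, -0.4743, 0.1318]
eef_rot: [-179.7, 0.1, -145.2]
contact_force: [0.3, -0.4, -1.5]
gripper_width: 0.0616
gripper_force: 30.0
go [-0.2043  0.3285  0.0157] [ -0.3  -0.  -56.8] dist 0.387
[ 0.50201962 -0.4742977   0.13179981] 0.06159589243182914 [-27.2  25.6  -4.4   0.  -59.8 -28. ]
```

Scaled: 0.3285 m / 0.6 = 0.5475, 0.317 m / 0.6 = 0.5283, -56.8 degrees / 180 = -0.3156.

```bash
python3 -m pendant '-0.0167,0.0267,0,0,0,-0.0167
-0.0467,0.075,0,0,0,-0.0444
-0.08,0.1283,0,0,0,-0.0722
-0.1133,0.1817,0,0,0,-0.1028
-0.1467,0.235,0,0,0,-0.1333
-0.18,0.2883,0,0,0,-0.1639
-0.2133,0.3417,0,0,0,-0.1944
-0.2467,0.395,0,0,0,-0.225
-0.2783,0.4467,0,0,0,-0.2556
-0.3067,0.4933,0,0,0,-0.2833
-0.3283,0.5283,0,0,0,-0.3056
-0.3405,0.5475,0,0,0,-0.3156'
python3 -m pendant '0,0,0.0333,0,0,0
0,0,0.075,0,0,0
0,0,0.1,0,0,0
0,0,0.1,0,0,0
0,0,0.1,0,0,0'
python3 - <<'E'
from h import *
go(.4825,-.088,.018,-88.4)
c=r.capture("wrist"); cv2.imwrite("pics/w3.png",c["frame"][:,:,::-1]); np.savez("w3.npz",**c)
E
```

```text
time_s: 6.38
tcp_pos: [0.4806, -0.0847, 0.1274]
eef_rot: [180.0, 0.0, -88.1]
contact_force: [0.2, 0.3, -1.9]
gripper_width: 0.0617
gripper_force: 30.0
time_s: 6.8
tcp_pos: [0.4807, -0.0873, 0.067]
eef_rot: [179.8, -0.0, -88.4]
contact_force: [0.3, 0.5, -1.6]
gripper_width: 0.0617
gripper_force: 30.0
go [ 0.0008 -0.002   0.049 ] [ 0.2 -0.  -0. ] dist 0.049
```

View pics/w3.png

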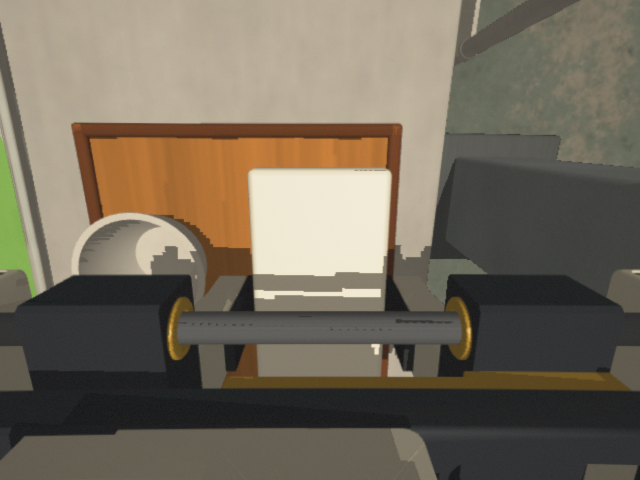

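The dish is held level and square (cols 250–390, end at row 170), parallel to the front lip. Lowering it.

Scaled: 0.049 m / 0.6 = 0.0817, -0.002 m / 0.6 = -0.0033.

```bash
python3 -m pendant '0.0008,-0.0033,0.0333,0,0,0
0.0008,-0.0033,0.0583,0,0,0
0.0008,-0.0033,0.0717,0,0,0
0.0008,-0.0033,0.0767,0,0,0
0.0008,-0.0033,0.08,0,0,0
0.0008,-0.0033,0.0817,0,0,0
0.0008,-0.0033,0.0817,0,0,0'
```

```text
time_s: 7.43
tcp_pos: [0.4842, -0.0874, 0.0194]
eef_rot: [-179.9, 0.0, -88.4]
contact_force: [-0.5, -0.2, -2.4]
gripper_width: 0.0614
gripper_force: 30.0
```

Scaled: 0.002 m / 0.6 = 0.0033, 0.001 m / 0.6 = 0.0017.

```bash
python3 -m pendant '0,0.0017,0.0017,0,0,0
0,0.0017,0.0033,0,0,0
0,0.0017,0.0033,0,0,0'; python3 -m pendant '0,0,0.0017,0,0,0
0,0,0.0025,0,0,0
0,0,0.0025,0,0,0'
```

```text
time_s: 7.68
tcp_pos: [0.4843, -0.0874, 0.0192]
eef_rot: [-179.8, -0.0, -88.4]
contact_force: [-5.0, 1.3, 22.7]
gripper_width: 0.0617
gripper_force: 30.0
time_s: 7.93
tcp_pos: [0.4843, -0.0874, 0.0191]
eef_rot: [-179.8, -0.0, -88.3]
contact_force: [-11.5, 3.7, 42.0]
gripper_width: 0.0621
gripper_force: 30.1
```

Scaled: -0.003 m / 0.6 = -0.005, -0.001 m / 0.6 = -0.0017.

```bash
python3 -m pendant '0,-0.0017,-0.005,0,0,0
0,-0.0017,-0.005,0,0,0'; python3 -m pendant '0,0,0,0,0,0
0,0,0,0,0,0
0,0,0,0,0,0
0,0,0,0,0,0' 0.07
python3 -m pendant '0,0,-0.0333,0,0,0
0,0,-0.1,0,0,0
0,0,-0.1667,0,0,0
0,0,-0.2333,0,0,0
0,0,-0.3,0,0,0
0,0,-0.3667,0,0,0
0,0,-0.3667,0,0,0'
python3 - <<'E'
from h import *
c=r.capture("wrist"); W=cloud(c); H=W[...,2]; f=c["frame"]; hs=cv2.cvtColor(f,cv2.COLOR_RGB2HSV)
m=((H>.019)&(H<.04)&(f.min(2)>110)).astype(np.uint8); p=pix(c,[.4825,-.088,.028])[0]; ct=blob(m,p,150); print("dish",p,cv2.boundingRect(ct),rect(ray(c,ct,.028)))
wh=((hs[...,1]<60)&(f.min(2)>100)&(H>.03)).astype(np.uint8); p=pix(c,[.577,-.085,.048])[0]; ct=blob(wh,p,80); print("syrup",cv2.minEnclosingCircle(np.float32(ray(c,ct,.048)[:,:2]*1000)))
t=((hs[...,0]<18)&(hs[...,1]>90)&(H<.03)&(H>-.01)).astype(np.uint8); 
P=ray(c,np.argwhere(t)[:,::-1],.013); P=P[(np.abs(P[:,0]-.526)<.12)&(np.abs(P[:,1]+.0275)<.17)]; print("tray x range near y=-88",[np.percentile(P[np.abs(P[:,1]+.088)<.02,0],q).round(4) for q in (0.3,99.7)])
go(.4575,-.316,.16,-178.4)
cv2.imwrite("pics/w4.png",f[:,:,::-1])
E
```

```text
time_s: 8.1
tcp_pos: [0.4849, -0.0872, 0.0197]
eef_rot: [-179.8, 0.0, -88.4]
contact_force: [1.0, -0.1, -2.2]
gripper_width: 0.0616
gripper_force: 30.0
time_s: 8.43
tcp_pos: [0.4835, -0.0875, 0.0178]
eef_rot: [180.0, -0.0, -88.4]
contact_force: [-0.9, 0.4, 0.4]
gripper_width: 0.0702
gripper_force: 0.0
time_s: 9.02
tcp_pos: [0.4875, -0.0877, 0.2463]
eef_rot: [-179.3, -0.0, -88.4]
contact_force: [2.2, 0.8, -0.2]
gripper_width: 0.0701
gripper_force: 0.0
dish [326.39134436 207.0130955 ] (296, 151, 60, 108) (array([483.8, -88.1], dtype=float32), np.float32(117.8), np.float32(62.3), np.float32(91.6))
syrup ((576.91650390625, -85.03670501708984), 34.94172668457031)
tray x range near y=-88 [np.float64(0.4335), np.float64(0.6213)]
go [0.2279 0.0355 0.0821] [-0.4  0.4 90. ] dist 0.245
```

Dish placed at tray x ≈ -44, in line with the syrup cup and square. Now the coaster.

Scaled: 0.228 m / 0.6 = 0.38, 0.16 m / 0.6 = 0.2667, 84 degrees / 180 = 0.4667.

```bash
python3 -m pendant '0.0333,0.005,0.0083,0,0,0.0389
0.0667,0.01,0.0167,0,0,0.0778
0.1,0.015,0.025,0,0,0.1167
0.1333,0.02,0.0333,0,0,0.1556
0.1667,0.025,0.0417,0,0,0.1944
0.2,0.03,0.05,0,0,0.2333
0.2333,0.035,0.0583,0,0,0.2722
0.2667,0.04,0.0667,0,0,0.3111
0.3,0.045,0.075,0,0,0.35
0.3333,0.05,0.0833,0,0,0.3889
0.3667,0.055,0.0833,0,0,0.4278
0.38,0.0592,0.0833,0,0,0.4667' 0.085
python3 -m pendant '0,0,0,0,0,0.0333
0,0,0,0,0,0.0333
0,0,0,0,0,0.0333'
python3 - <<'E'
from h import *
c=r.capture("wrist"); W=cloud(c); H=W[...,2]; f=c["frame"]; hs=cv2.cvtColor(f,cv2.COLOR_RGB2HSV)
m=((hs[...,0]<20)&(hs[...,1]>100)&(f[...,0]<150)&(H<.04)&(H>-.01)).astype(np.uint8); p=pix(c,[.4575,-.316,.018])[0]; ct=blob(m,p,90); Q=ray(c,ct,.018); print("coaster",p,cv2.boundingRect(ct),rect(Q),cv2.minEnclosingCircle(np.float32(Q[:,:2]*1000)))
wh=((hs[...,1]<60)&(f.min(2)>100)&(H>.03)).astype(np.uint8); p=pix(c,[.557,-.316,.05])[0]; ct=blob(wh,p,90); print("cup",p,cv2.boundingRect(ct),cv2.minEnclosingCircle(np.float32(ray(c,ct,.05)[:,:2]*1000)))
go(.4575,-.316,.007,-178.4)
cv2.imwrite("pics/w5.png",f[:,:,::-1])
E
```

```text
time_s: 10.07
tcp_pos: [0.4534, -0.3179, 0.1862]
eef_rot: [179.9, -0.2, -172.8]
contact_force: [0.9, -0.2, 0.2]
gripper_width: 0.0844
gripper_force: 0.0
time_s: 10.32
tcp_pos: [0.4539, -0.3162, 0.187]
eef_rot: [180.0, -0.1, -178.3]
contact_force: [0.1, -0.5, 0.0]
gripper_width: 0.0847
gripper_force: 0.0
coaster [318.92241745 220.72237552] (290, 190, 64, 65) (array([ 459.5, -313.5], dtype=float32), np.float32(62.8), np.float32(60.4), np.float32(1.7)) ((459.43682861328125, -313.6595458984375), 31.757953643798828)
cup [315.74334069 331.33658012] (287, 345, 63, 18) ((572.7047729492188, -313.4298095703125), 29.582557678222656)
go [-3.600e-03 -1.000e-04  1.803e-01] [ 0.  -0.1  0.2] dist 0.18
```

View pics/w5.png

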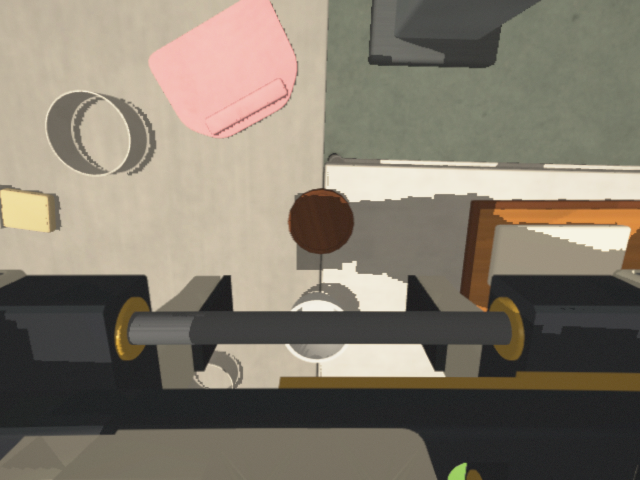

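Coaster at (321,221), free on all sides; the cup is behind it at (317,330), clear of the fingers. Picking up the coaster.

Scaled: 0.18 m / 0.6 = 0.3, -0.0055 m / 0.6 = -0.0092.

```bash
python3 -m pendant '-0.0092,0.004,0.0583,0,0,0
-0.0092,0.004,0.125,0,0,0
-0.0092,0.004,0.1917,0,0,0
-0.0092,0.004,0.2417,0,0,0
-0.0092,0.004,0.275,0,0,0
-0.0092,0.004,0.2917,0,0,0
-0.0092,0.004,0.3,0,0,0
-0.0092,0.004,0.3,0,0,0'
python3 -m pendant '0,0,0,0,0,0
0,0,0,0,0,0
0,0,0,0,0,0
0,0,0,0,0,0
0,0,0,0,0,0
0,0,0,0,0,0
0,0,0,0,0,0' 0.05 25
python3 -m pendant '0,0,-0.0167,0,0,0
0,0,-0.05,0,0,0
0,0,-0.1,0,0,0
0,0,-0.15,0,0,0
0,0,-0.1833,0,0,0
0,0,-0.2,0,0,0'
python3 - <<'E'
from h import *
go(.479,.034,.12,-178.4)
c=r.capture("wrist"); W=cloud(c); print("well floor/rim z", np.percentile(W[200:230,300:340,2],[10,50,90]).round(4)); cv2.imwrite("pics/w6.png",c["frame"][:,:,::-1])
E
```

```text
time_s: 11.03
tcp_pos: [0.4598, -0.3135, 0.0076]
eef_rot: [180.0, -0.1, -178.3]
contact_force: [0.5, -0.5, 0.6]
gripper_width: 0.0848
gripper_force: 0.0
time_s: 11.62
tcp_pos: [0.4606, -0.314, 0.0092]
eef_rot: [-180.0, 0.1, -178.4]
contact_force: [-0.5, 1.3, 7.4]
gripper_width: 0.0636
gripper_force: 25.0
time_s: 12.12
tcp_pos: [0.461, -0.3143, 0.1319]
eef_rot: [-179.9, 0.3, -178.4]
contact_force: [-0.0, -0.3, 0.1]
gripper_width: 0.0629
gripper_force: 25.0
go [-0.0276  0.3477  0.0114] [-0.1  0.3 -0. ] dist 0.349
well floor/rim z [-0.0013 -0.0002  0.0011]
```

View pics/w6.png

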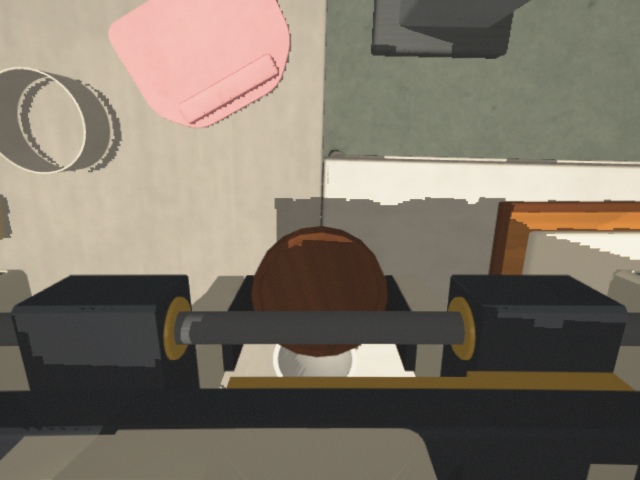

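Coaster held, disc at (320,290) centred between the fingers. Carrying it to the tray.

Scaled: 0.348 m / 0.6 = 0.58, 0.338 m / 0.6 = 0.5633.

```bash
python3 -m pendant '0,0.0167,0,0,0,0
-0.0033,0.0583,0,0,0,0
-0.0083,0.1167,0,0,0,0
-0.0133,0.175,0,0,0,0
-0.0183,0.2333,0,0,0,0
-0.0233,0.2917,0,0,0,0
-0.0283,0.35,0,0,0,0
-0.0333,0.4083,0,0,0,0
-0.0383,0.4667,0,0,0,0
-0.0433,0.52,0,0,0,0
-0.0467,0.5633,0,0,0,0
-0.0483,0.58,0,0,0,0'
python3 -m pendant '0,0,0.0333,0,0,0
0,0,0.0833,0,0,0
0,0,0.125,0,0,0
0,0,0.15,0,0,0
0,0,0.1583,0,0,0
0,0,0.1583,0,0,0'
python3 - <<'E'
from h import *
go(.4805,.034,.02,-178.4)
E
```

```text
time_s: 13.17
tcp_pos: [0.4783, 0.0376, 0.1268]
eef_rot: [-180.0, -0.1, -178.3]
contact_force: [0.3, 0.4, -0.9]
gripper_width: 0.063
gripper_force: 25.0
time_s: 13.67
tcp_pos: [0.4775, 0.0341, 0.0312]
eef_rot: [-179.9, -0.2, -178.5]
contact_force: [0.6, -0.1, 0.6]
gripper_width: 0.0629
gripper_force: 25.0
go [-0.0031 -0.0001  0.0111] [-0.1 -0.2 -0.1] dist 0.012
```

Scaled: 0.0125 m / 0.6 = 0.0208, 0.012 m / 0.6 = 0.02.

```bash
python3 -m pendant '-0.005,0,0.0083,0,0,0
-0.005,0,0.015,0,0,0
-0.005,0,0.0183,0,0,0
-0.005,0,0.02,0,0,0
-0.005,0,0.0208,0,0,0
-0.005,0,0.0208,0,0,0'
```

```text
time_s: 14.17
tcp_pos: [0.4824, 0.035, 0.0208]
eef_rot: [180.0, 0.0, -178.4]
contact_force: [0.6, 0.1, -0.6]
gripper_width: 0.0633
gripper_force: 25.0
```

The rows are not in the units I measure in: shifts go in shares of 60 cm and turns go in shares of 180 degrees. I convert before sending: 0.002 m / 0.6 = 0.0033, 0.0015 m / 0.6 = 0.0025.

```bash
python3 -m pendant '0.0025,0,0.0017,0,0,0
0.0025,0,0.0033,0,0,0
0.0025,0,0.0033,0,0,0'; python3 -m pendant '0,0,0.0008,0,0,0
0,0,0.0017,0,0,0'
```

```text
time_s: 14.42
tcp_pos: [0.4808, 0.035, 0.0192]
eef_rot: [180.0, 0.0, -178.4]
contact_force: [-3.4, 1.2, 7.3]
gripper_width: 0.0629
gripper_force: 25.0
time_s: 14.58
tcp_pos: [0.4808, 0.035, 0.0189]
eef_rot: [-180.0, 0.0, -178.4]
contact_force: [-8.5, 0.8, 24.9]
gripper_width: 0.0632
gripper_force: 25.0
```

Scaled: -0.0015 m / 0.6 = -0.0025.

```bash
python3 -m pendant '0,0,-0.0025,0,0,0
0,0,-0.0025,0,0,0'; python3 -m pendant '0,0,0,0,0,0
0,0,0,0,0,0
0,0,0,0,0,0
0,0,0,0,0,0' 0.077
python3 -m pendant '0,0,-0.0333,0,0,0
0,0,-0.1,0,0,0
0,0,-0.1667,0,0,0
0,0,-0.2333,0,0,0
0,0,-0.3,0,0,0
0,0,-0.3333,0,0,0
0,0,-0.3333,0,0,0
0,0,-0.3333,0,0,0'
cat > coast.py <<'E'
from h import *
c=r.capture("wrist"); W=cloud(c); H=W[...,2]; f=c["frame"]; hs=cv2.cvtColor(f,cv2.COLOR_RGB2HSV)
m=((hs[...,0]<20)&(hs[...,1]>100)&(f[...,0]<130)&(f[...,0]>25)&(H<.045)&(H>.016)).astype(np.uint8); p=pix(c,[.48,.034,.028])[0]; ct=blob(m,p,80); Q=ray(c,ct,.028); print("coaster",p,cv2.boundingRect(ct),rect(Q),cv2.minEnclosingCircle(np.float32(Q[:,:2]*1000)))
k=np.hypot(W[...,0]-.48,W[...,1]-.035); print("centre z",np.median(H[k<.02]).round(4),"rim",np.median(H[(k>.0285)&(k<.0315)]).round(4))
cv2.imwrite("pics/w7.png",f[:,:,::-1])
E
python3 coast.py
python3 - <<'E'
from h import *
go(.558,-.314,.2,-178.4); print(r.get_state()["joints"].round(1))
E
```

```text
time_s: 14.75
tcp_pos: [0.481, 0.0351, 0.0196]
eef_rot: [180.0, 0.1, -178.4]
contact_force: [-0.6, 1.3, -0.1]
gripper_width: 0.063
gripper_force: 25.0
time_s: 15.08
tcp_pos: [0.4807, 0.0349, 0.0189]
eef_rot: [-180.0, -0.0, -178.4]
contact_force: [0.6, 0.8, -0.0]
gripper_width: 0.0766
gripper_force: 0.0
time_s: 15.75
tcp_pos: [0.4813, 0.0352, 0.2203]
eef_rot: [179.9, 0.2, -178.4]
contact_force: [-0.3, 0.1, -1.7]
gripper_width: 0.0774
gripper_force: 0.0
coaster [317.446986   209.88266095] (292, 187, 59, 54) (array([484.9,  37.4], dtype=float32), np.float32(59.3), np.float32(54.3), np.float32(88.0)) ((481.6894836425781, 37.66038513183594), 31.163644790649414)
centre z 0.0228 rim 0.3263
go [-0.068  -0.351   0.0188] [ 0.  0. -0.] dist 0.358
[  27.6    2.4  -23.6   -0.   -64.  -116. ]
```

View pics/w7.png

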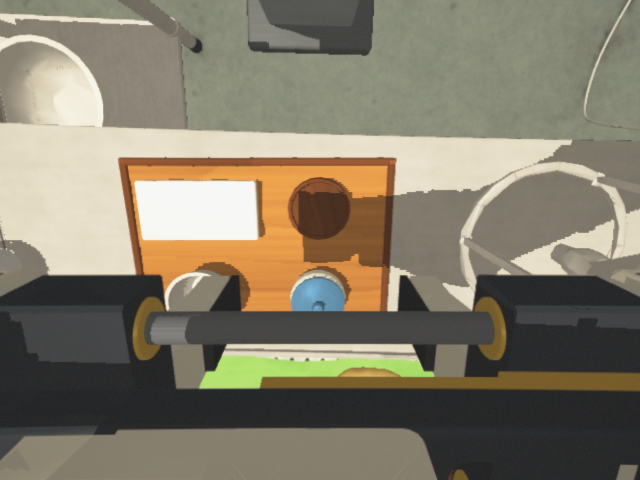

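The dish (135–258, 180–240) is square in front of the syrup cup. The coaster (319,208), well up, is straight in front of the blue-lidded pot (319,295). On to the tea cup.

Scaled: -0.351 m / 0.6 = -0.585, -0.34 m / 0.6 = -0.5667.

```bash
python3 -m pendant '-0.01,-0.05,0,0,0,0
-0.0217,-0.1083,0,0,0,0
-0.0333,-0.1667,0,0,0,0
-0.0433,-0.225,0,0,0,0
-0.055,-0.2833,0,0,0,0
-0.0667,-0.3417,0,0,0,0
-0.0783,-0.4,0,0,0,0
-0.09,-0.4583,0,0,0,0
-0.1,-0.5167,0,0,0,0
-0.11,-0.5667,0,0,0,0
-0.1133,-0.585,0,0,0,0
-0.1133,-0.585,0,0,0,0' 0.085
python3 - <<'E'
from h import *
c=r.capture("wrist"); W=cloud(c); H=W[...,2]; f=c["frame"]; hs=cv2.cvtColor(f,cv2.COLOR_RGB2HSV)
k=(H>.025)&(H<.07)&(np.hypot(W[...,0]-.557,W[...,1]+.314)<.05); q=W[k]; a,b=q[:,:2].min(0),q[:,:2].max(0); print("cup cloud",len(q),(b-a).round(4),((a+b)/2).round(4),q[:,2].max())
ct=max(cv2.findContours(cv2.morphologyEx(k.astype(np.uint8),cv2.MORPH_CLOSE,np.ones((5,5))),0,1)[0],key=cv2.contourArea); print("ray",cv2.boundingRect(ct),cv2.minEnclosingCircle(np.float32(ray(c,ct,.05)[:,:2]*1000)))
x,y=cv2.minEnclosingCircle(np.float32(ray(c,ct,.05)[:,:2]))[0]
go(x,y,.010,-178.4); print(r.get_state()["tcp_pos"])
E
```

```text
time_s: 16.8
tcp_pos: [0.5575, -0.3163, 0.216]
eef_rot: [179.9, -0.3, -178.6]
contact_force: [-0.1, 0.1, 0.5]
gripper_width: 0.085
gripper_force: 0.0
cup cloud 1516 [0.0654 0.0654] [ 0.5579 -0.3155] 0.05207429868066388
ray (285, 184, 70, 68) ((557.47802734375, -315.6987609863281), 32.944759368896484)
go [-0.0008 -0.0011  0.2064] [ 0.1 -0.2 -0.2] dist 0.206
[ 0.55738994 -0.31482151  0.21643996]
```

Scaled: 0.208 m / 0.6 = 0.3467, 0.206 m / 0.6 = 0.3433.

```bash
python3 -m pendant '-0.0017,-0.0017,0.0583,0,0,0
-0.0017,-0.0017,0.125,0,0,0
-0.0017,-0.0017,0.1917,0,0,0
-0.0017,-0.0017,0.25,0,0,0
-0.0017,-0.0017,0.3,0,0,0
-0.0017,-0.0017,0.33,0,0,0
-0.0017,-0.0017,0.3433,0,0,0
-0.0017,-0.0017,0.3467,0,0,0'
python3 -m pendant '0,0,0,0,0,0
0,0,0,0,0,0
0,0,0,0,0,0
0,0,0,0,0,0
0,0,0,0,0,0
0,0,0,0,0,0
0,0,0,0,0,0
0,0,0,0,0,0' 0.045 15
python3 -m pendant '0,0,-0.0167,0,0,0
0,0,-0.05,0,0,0
0,0,-0.1,0,0,0
0,0,-0.15,0,0,0
0,0,-0.2,0,0,0
0,0,-0.2167,0,0,0
0,0,-0.2167,0,0,0'
python3 - <<'E'
from h import *
go(.480,.0355,.135,-178.4)
c=r.capture("wrist"); cv2.imwrite("pics/w8.png",c["frame"][:,:,::-1])
E
```

```text
time_s: 17.52
tcp_pos: [0.558, -0.3135, 0.0091]
eef_rot: [179.9, -0.2, -178.4]
contact_force: [0.0, 0.3, 0.6]
gripper_width: 0.0852
gripper_force: 0.0
time_s: 18.18
tcp_pos: [0.5604, -0.3153, 0.0126]
eef_rot: [-180.0, 0.1, -178.4]
contact_force: [0.2, 2.3, 6.7]
gripper_width: 0.064
gripper_force: 15.0
time_s: 18.77
tcp_pos: [0.5612, -0.3158, 0.1457]
eef_rot: [-179.9, 0.4, -178.4]
contact_force: [0.1, 0.6, -0.2]
gripper_width: 0.0639
gripper_force: 15.0
go [0.0715 0.3534 0.0094] [-0.1  0.4 -0. ] dist 0.361
```

View pics/w8.png

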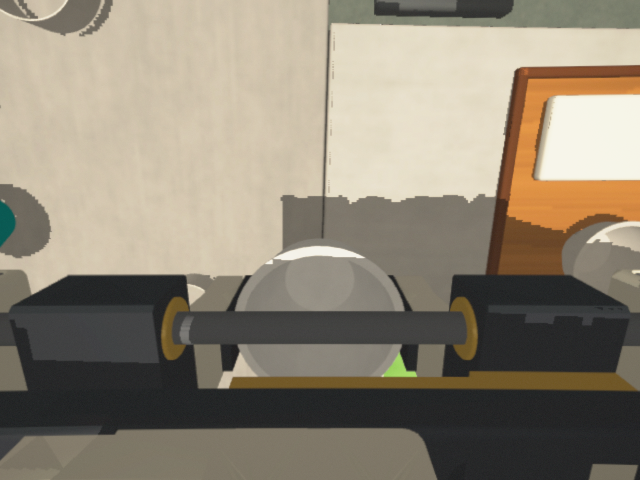

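```bash
python3 - <<'E'
from h import *
c=r.capture("wrist"); W=cloud(c); s=r.get_state(); print(s["tcp_pos"].round(4))
for u in (300,320,340): print(u,[(v,*W[v,u].round(4)[[0,2]]) for v in (243,245,247,249,252,256)])
k=(W[...,2]>.15)&(np.arange(480)[:,None]<305)&(np.hypot(W[...,0]-.56,W[...,1]+.316)<.045); q=W[k]; 
d=np.hypot(q[:,0]-.558,q[:,1]+.316)
ring=q[q[:,2]>.172]; print(len(ring),ring.min(0).round(4),ring.max(0).round(4))
A=np.c_[ring[:,:2]-[.56,-.316],np.ones(len(ring))]; print("rim plane slope",np.linalg.lstsq(A,ring[:,2],rcond=None)[0].round(3))
A=np.c_[2*ring[:,:2],np.ones(len(ring))]; x=np.linalg.lstsq(A,(ring[:,:2]**2).sum(1),rcond=None)[0]; print("circle",x[:2].round(4),np.sqrt(x[2]+x[:2]@x[:2]).round(4))
print([(w,ray(c,[[320,245]],w).round(4).tolist()) for w in (.18,.185,.19)])
E
```

```text
[ 0.5592 -0.3149  0.1416]
300 [(243, np.float64(0.53), np.float64(0.1588)), (245, np.float64(0.5294), np.float64(0.1636)), (247, np.float64(0.5253), np.float64(0.1788)), (249, np.float64(0.5257), np.float64(0.1801)), (252, np.float64(0.5269), np.float64(0.1799)), (256, np.float64(0.5281), np.float64(0.1807))]
320 [(243, np.float64(0.5278), np.float64(0.1651)), (245, np.float64(0.5274), np.float64(0.1693)), (247, np.float64(0.5248), np.float64(0.1799)), (249, np.float64(0.5258), np.float64(0.1792)), (252, np.float64(0.5268), np.float64(0.1797)), (256, np.float64(0.5444), np.float64(0.1335))]
340 [(243, np.float64(0.5299), np.float64(0.1577)), (245, np.float64(0.5294), np.float64(0.1621)), (247, np.float64(0.5289), np.float64(0.1665)), (249, np.float64(0.5248), np.float64(0.1815)), (252, np.float64(0.5261), np.float64(0.1809)), (256, np.float64(0.5276), np.float64(0.1812))]
2335 [ 0.5239 -0.3599  0.172 ] [ 0.5522 -0.2727  0.1822]
rim plane slope [-0.16  -0.001  0.176]
circle [ 0.5635 -0.3153] 0.037
[(0.18, [[0.524, -0.3157, 0.18]]), (0.185, [[0.5224, -0.3157, 0.185]]), (0.19, [[0.5208, -0.3158, 0.19]])]
```

```bash
python3 - <<'E'
from h import *
c=r.capture("wrist"); W=cloud(c); s=r.get_state(); f=c["frame"]
k=(f.min(2)>100)&(W[...,2]>.172)&(W[...,2]<.19)&(np.hypot(W[...,0]-.558,W[...,1]+.3155)<.0345)&(np.hypot(W[...,0]-.558,W[...,1]+.3155)>.027); q=W[k]
for a in np.arange(.522,.56,.005):
    t=q[(q[:,0]>a)&(q[:,0]<a+.005)]; print(a.round(3),len(t),t[:,2].max(initial=0).round(4),np.median(t[:,2]).round(4) if len(t) else "")
E
```

```text
0.522 525 0.1802 0.1787
0.527 530 0.1806 0.1786
0.532 331 0.1804 0.1786
0.537 270 0.18 0.1786
0.542 281 0.18 0.1785
0.547 140 0.1797 0.1781
0.552 1 0.173 0.173
0.557 0 0.0
```

Rim level within 1 mm across; the cup hangs upright, its underside 12 mm below the TCP. Carrying it over the coaster.

Scaled: 0.353 m / 0.6 = 0.5883, 0.315 m / 0.6 = 0.525.

```bash
python3 -m pendant '0.0033,0.0167,0,0,0,0
0.0117,0.0617,0,0,0,0
0.0233,0.12,0,0,0,0
0.035,0.1783,0,0,0,0
0.0467,0.2367,0,0,0,0
0.0583,0.295,0,0,0,0
0.0683,0.3533,0,0,0,0
0.08,0.4117,0,0,0,0
0.0917,0.47,0,0,0,0
0.1017,0.525,0,0,0,0
0.11,0.5717,0,0,0,0
0.114,0.5883,0,0,0,0'
python3 -m pendant '0,0,0.025,0,0,0
0,0,0.0583,0,0,0
0,0,0.0833,0,0,0
0,0,0.0917,0,0,0
0,0,0.0917,0,0,0
0,0,0.0917,0,0,0'
python3 - <<'E'
from h import *
go(.481,.036,.04,-178.4)
c=r.capture("wrist"); W=cloud(c); f=c["frame"]; cv2.imwrite("pics/w9.png",f[:,:,::-1]); t=c["cam_to_world"]
go(.481,.036,.04,-178.4); print(pix(c,[[.48,.0355,.028],[.448,.0355,.028]]).round(1))
k=(W[...,2]>.115)&(W[...,2]<.14)&(f.min(2)>100); q=W[k]; q=q[np.abs(q[:,1]-.035)<.01]; print("cup front rim x,z",q[:,0].min().round(4),np.median(q[q[:,0]<q[:,0].min()+.004],0).round(4))
E
```

```text
time_s: 19.92
tcp_pos: [0.4798, 0.0387, 0.1402]
eef_rot: [-180.0, -0.1, -178.3]
contact_force: [0.5, 0.1, -0.3]
gripper_width: 0.064
gripper_force: 15.0
time_s: 20.42
tcp_pos: [0.4811, 0.0357, 0.0859]
eef_rot: [-180.0, -0.1, -178.4]
contact_force: [0.5, -0.5, -0.9]
gripper_width: 0.0641
gripper_force: 15.0
go [0.0001 0.0004 0.0459] [-0.  -0.1 -0. ] dist 0.046
go [0.0006 0.0001 0.0465] [-0.  0. -0.] dist 0.046
[[318.6 252.9]
 [320.  204. ]]
cup front rim x,z 0.4451 [0.4474 0.0353 0.1232]
```

View pics/w9.png

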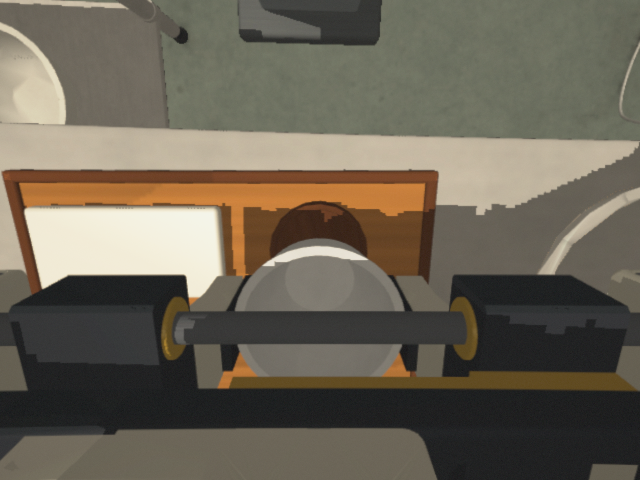

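The coaster below the held cup spans cols 270–368, front edge row 202: it is centred sideways, about 2 mm nearer the robot than assumed. I shift 1.5 mm and lower.

Scaled: 0.049 m / 0.6 = 0.0817, 0.048 m / 0.6 = 0.08.

```bash
python3 -m pendant '0.0025,0,0.02,0,0,0
0.0033,0,0.0467,0,0,0
0.0033,0,0.0667,0,0,0
0.0033,0,0.075,0,0,0
0.0033,0,0.0783,0,0,0
0.0033,0,0.08,0,0,0
0.0033,0,0.0817,0,0,0';python3 -m pendant '0,0,0.0017,0,0,0
0,0,0.0025,0,0,0'
```

```text
time_s: 21.05
tcp_pos: [0.48, 0.0361, 0.0378]
eef_rot: [180.0, 0.1, -178.4]
contact_force: [0.1, 0.4, 0.1]
gripper_width: 0.064
gripper_force: 15.0
time_s: 21.22
tcp_pos: [0.4797, 0.036, 0.036]
eef_rot: [180.0, 0.1, -178.4]
contact_force: [0.1, 0.3, 0.2]
gripper_width: 0.0641
gripper_force: 15.0
```

Scaled: 0.001 m / 0.6 = 0.0017, 0.0005 m / 0.6 = 0.0008.

```bash
python3 -m pendant '0,0,0.0008,0,0,0
0,0,0.0017,0,0,0
0,0,0.0017,0,0,0';python3 -m pendant '0,0,0.0008,0,0,0
0,0,0.0017,0,0,0
0,0,0.0017,0,0,0'
```

```text
time_s: 21.47
tcp_pos: [0.48, 0.0361, 0.0356]
eef_rot: [180.0, 0.1, -178.4]
contact_force: [-2.0, 0.4, 9.6]
gripper_width: 0.064
gripper_force: 15.0
time_s: 21.72
tcp_pos: [0.4804, 0.0361, 0.0354]
eef_rot: [180.0, 0.1, -178.4]
contact_force: [-5.6, -1.0, 19.9]
gripper_width: 0.064
gripper_force: 15.0
```

Scaled: -0.0015 m / 0.6 = -0.0025.

```bash
python3 -m pendant '0,0,-0.0025,0,0,0
0,0,-0.0025,0,0,0'; python3 -m pendant '0,0,0,0,0,0
0,0,0,0,0,0
0,0,0,0,0,0
0,0,0,0,0,0
0,0,0,0,0,0' 0.08
python3 -m pendant '0,0,-0.0333,0,0,0
0,0,-0.0833,0,0,0
0,0,-0.15,0,0,0
0,0,-0.2167,0,0,0
0,0,-0.2833,0,0,0
0,0,-0.3167,0,0,0
0,0,-0.3167,0,0,0'
python3 -m pendant '-0.0317,0.0083,0,0,0,-0.0389
-0.0633,0.0167,0,0,0,-0.0778
-0.095,0.0267,0,0,0,-0.1167
-0.1267,0.035,0,0,0,-0.1556
-0.1583,0.0433,0,0,0,-0.1944
-0.19,0.0533,0,0,0,-0.2333
-0.2217,0.0617,0,0,0,-0.2722
-0.2533,0.07,0,0,0,-0.3111
-0.285,0.08,0,0,0,-0.35
-0.3167,0.0883,0,0,0,-0.3889
-0.3483,0.0967,0,0,0,-0.4278
-0.3783,0.1062,0,0,0,-0.4667' 0.075
python3 -m pendant '0,0,0,0,0,0
0,0,0,0,0,0'
python3 - <<'E'
from h import *
c=r.capture("wrist"); W=cloud(c); H=W[...,2]; f=c["frame"]; hs=cv2.cvtColor(f,cv2.COLOR_RGB2HSV); cv2.imwrite("pics/w10.png",f[:,:,::-1]); np.savez("w10.npz",**c)
m=((hs[...,0]<25)&(hs[...,1]>90)).astype(np.uint8); p=pix(c,[.705,.106,.02])[0]; ct=blob(m,p,110); 
for z in (.012,.02): print("cake",p.round(0),cv2.boundingRect(ct),rect(ray(c,ct,z)))
k=np.zeros(H.shape,np.uint8); cv2.drawContours(k,[ct],-1,1,-1); q=W[k>0]; print(q[:,2].max(),rect(q[q[:,2]>.008]), "top mid",np.median(q[q[:,2]>.038],0).round(4))
for x in np.arange(.650,.750,.004):
    t=W[(np.abs(W[...,0]-x)<.002)&(np.abs(W[...,1]-.105)<.02)]; print(x.round(3),t[:,2].size and np.median(t[:,2]).round(4),end="; ")
go(.705,.106,.015,-94); print(r.get_state()["joints"].round(1))
E
```

```text
time_s: 21.88
tcp_pos: [0.4798, 0.0361, 0.0357]
eef_rot: [180.0, 0.1, -178.4]
contact_force: [-1.2, -0.1, 1.8]
gripper_width: 0.0639
gripper_force: 15.0
time_s: 22.3
tcp_pos: [0.4792, 0.0358, 0.0349]
eef_rot: [-180.0, -0.0, -178.4]
contact_force: [0.2, 0.0, 0.8]
gripper_width: 0.0798
gripper_force: 0.0
time_s: 22.88
tcp_pos: [0.4819, 0.0366, 0.2305]
eef_rot: [179.9, 0.5, -178.4]
contact_force: [0.4, 0.4, -0.1]
gripper_width: 0.0798
gripper_force: 0.0
time_s: 23.88
tcp_pos: [0.7052, 0.1059, 0.2239]
eef_rot: [179.9, -0.0, -94.1]
contact_force: [0.8, -0.3, -0.2]
gripper_width: 0.0751
gripper_force: 0.0
time_s: 24.05
tcp_pos: [0.7045, 0.1059, 0.2231]
eef_rot: [179.9, -0.1, -94.5]
contact_force: [0.5, -0.4, -0.1]
gripper_width: 0.0745
gripper_force: 0.0
cake [318. 210.] (293, 153, 52, 109) (array([704.6, 106.8], dtype=float32), np.float32(117.0), np.float32(54.2), np.float32(86.1))
cake [318. 210.] (293, 153, 52, 109) (array([704.5, 105.2], dtype=float32), np.float32(114.5), np.float32(53.0), np.float32(86.1))
0.381056044713149 (array([703.3,  94.8], dtype=float32), np.float32(124.5), np.float32(53.4), np.float32(86.0)) top mid [0.7062 0.0939 0.0392]
0.65 0.318; 0.654 0.3162; 0.658 0.3144; 0.662 0.3018; 0.666 0.278; 0.67 0.331; 0.674 0.331; 0.678 0.3311; 0.682 0.3313; 0.686 0.0328; 0.69 0.0344; 0.694 0.0366; 0.698 0.0382; 0.702 0.0395; 0.706 0.0398; 0.71 0.0396; 0.714 0.0387; 0.718 0.0373; 0.722 0.035; 0.726 0.0315; 0.73 0.027; 0.734 0.0065; 0.738 0.0057; 0.742 0.2426; 0.746 0.2848; go [-0.0006 -0.0014  0.2087] [ 0.1 -0.  -0.6] dist 0.209
[ 24.2  24.2   5.8  -0.  -71.8 -28.7]
```

View pics/w10.png

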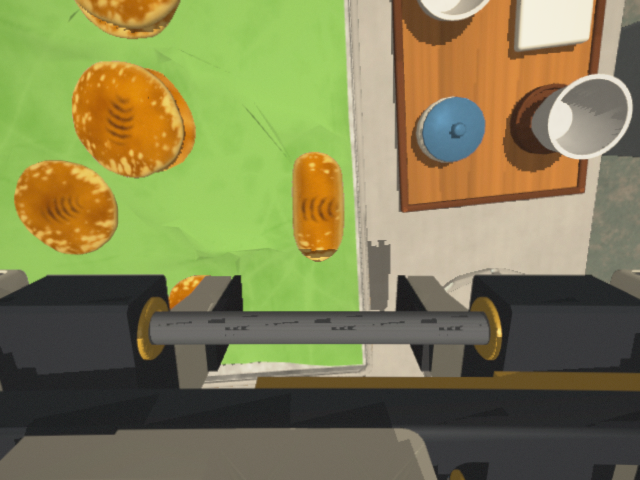

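The folded cake is at (318,207), right by the baking tray's front rim (col ~357). The tea cup stands in the coaster (its outward lean in the picture is perspective), and dish and pots are unmoved. I descend to 4 mm above the rim height.

Scaled: 0.209 m / 0.6 = 0.3483, 0.206 m / 0.6 = 0.3433.

```bash
python3 -m pendant '0,-0.0017,0.0583,0,0,0
0,-0.0017,0.125,0,0,0
0,-0.0017,0.1917,0,0,0
0,-0.0017,0.25,0,0,0
0,-0.0017,0.3,0,0,0
0,-0.0017,0.33,0,0,0
0,-0.0017,0.3433,0,0,0
0,-0.0017,0.3483,0,0,0
0,-0.0017,0.3483,0,0,0'
python3 -m pendant '0,0,0,0,0,0
0,0,0,0,0,0
0,0,0,0,0,0
0,0,0,0,0,0
0,0,0,0,0,0
0,0,0,0,0,0
0,0,0,0,0,0
0,0,0,0,0,0' 0.04 12
python3 -m pendant '0,0,-0.0167,0,0,0
0,0,-0.05,0,0,0
0,0,-0.1,0,0,0
0,0,-0.15,0,0,0
0,0,-0.1833,0,0,0
0,0,-0.1833,0,0,0'
python3 - <<'E'
from h import *
go(.4835,-.088,.125,-88.4)
c=r.capture("wrist"); cv2.imwrite("pics/w11.png",c["frame"][:,:,::-1]); np.savez("w11.npz",**c)
E
```

```text
time_s: 24.85
tcp_pos: [0.7055, 0.1057, 0.0165]
eef_rot: [-180.0, -0.0, -94.5]
contact_force: [-0.1, -0.5, -1.2]
gripper_width: 0.0754
gripper_force: 0.0
time_s: 25.52
tcp_pos: [0.7061, 0.106, 0.0171]
eef_rot: [-179.9, 0.0, -94.4]
contact_force: [-1.0, 0.7, 5.6]
gripper_width: 0.0519
gripper_force: 12.2
time_s: 26.02
tcp_pos: [0.7082, 0.1063, 0.1324]
eef_rot: [-179.6, 0.1, -94.4]
contact_force: [0.3, -0.9, 0.2]
gripper_width: 0.0519
gripper_force: 11.2
go [0.2109 0.2092 0.0052] [-0.5  0.1 -6. ] dist 0.297
```

View pics/w11.png

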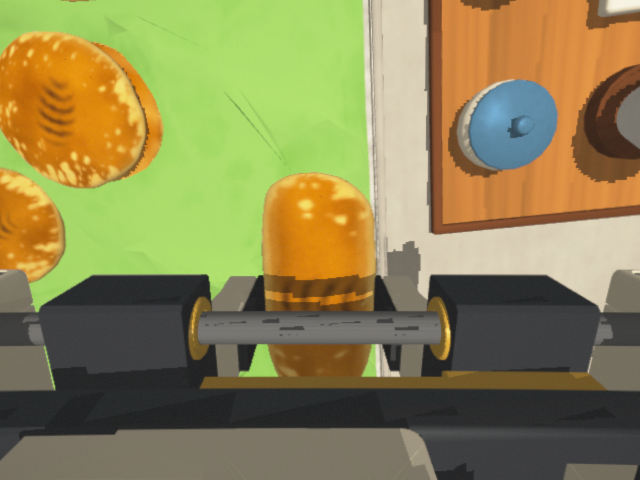

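Cake held (opening 52 mm), straight along the tool (cols 263–376, end at row 173). Carrying it over the dish.

Scaled: 0.211 m / 0.6 = 0.3517, 0.209 m / 0.6 = 0.3483, -6 degrees / 180 = -0.0333.

```bash
python3 -m pendant '0.01,0.01,0,0,0,0
0.035,0.035,0,0,0,-0.0028
0.0683,0.0683,0,0,0,-0.0056
0.1033,0.1033,0,0,0,-0.0111
0.1383,0.1383,0,0,0,-0.0139
0.1733,0.1733,0,0,0,-0.0167
0.2083,0.2083,0,0,0,-0.0194
0.2433,0.2417,0,0,0,-0.0222
0.2783,0.2767,0,0,0,-0.0278
0.3117,0.31,0,0,0,-0.0306
0.34,0.3367,0,0,0,-0.0333
0.3517,0.3483,0,0,0,-0.0333'
python3 -m pendant '0,0,0.0167,0,0,0
0,0,0.05,0,0,0
0,0,0.075,0,0,0
0,0,0.0833,0,0,0
0,0,0.0833,0,0,0
0,0,0.0833,0,0,0'
python3 - <<'E'
from h import *
c=r.capture("wrist"); W=cloud(c); H=W[...,2]; f=c["frame"]; hs=cv2.cvtColor(f,cv2.COLOR_RGB2HSV); cv2.imwrite("pics/w12.png",f[:,:,::-1]); s=r.get_state()
print(s["tcp_pos"]); go(.4835,-.088,.048,-88.4)
k=(hs[...,0]<25)&(hs[...,1]>90)&(H>.06)&(H<.12)&(np.arange(480)[:,None]<300); q=W[k]; q=q[np.abs(q[:,0]-.4835)<.04]; print("cake end y",np.percentile(q[:,1],.5).round(4),"x side",np.percentile(q[:,0],[.5,99.5]).round(4),"top z",np.percentile(q[:,2],99).round(4))
m=(f.min(2)>110)&(H>.019)&(H<.04); q=W[m]; q=q[(np.abs(q[:,0]-.4835)<.04)&(np.abs(q[:,1]+.1)<.06)]; print("dish end y",np.percentile(q[:,1],.5).round(4),"x side",np.percentile(q[:,0],[.5,99.5]).round(4))
E
```

```text
time_s: 27.07
tcp_pos: [0.4766, -0.0903, 0.1248]
eef_rot: [179.8, 0.0, -88.5]
contact_force: [-0.7, -0.4, -0.6]
gripper_width: 0.0516
gripper_force: 11.2
time_s: 27.57
tcp_pos: [0.4809, -0.0884, 0.0757]
eef_rot: [179.9, -0.0, -88.4]
contact_force: [-0.5, 0.2, 0.3]
gripper_width: 0.0517
gripper_force: 11.2
[ 0.48133717 -0.08830966  0.07623286]
go [-0.0003 -0.0022  0.0282] [ 0. -0. -0.] dist 0.028
cake end y -0.1473 x side [0.4558 0.5078] top z 0.0996
dish end y -0.1482 x side [0.4551 0.5171]
```

View pics/w12.png

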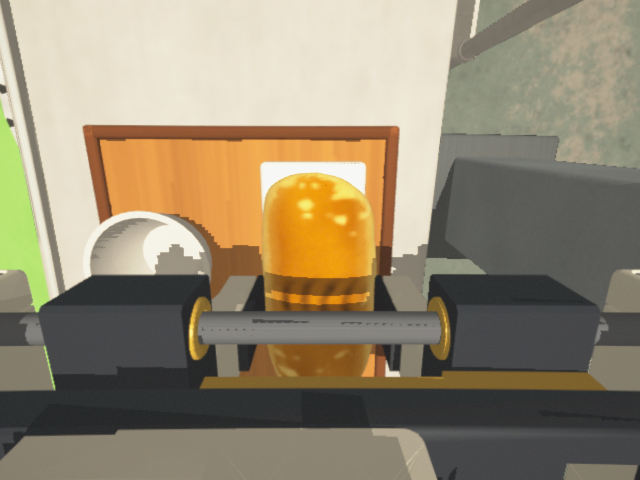

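The dish end (row 163, cols 262–365) shows beneath the cake. By the depth the cake sits about 3 mm too near the robot and 3 mm to the right, so I correct both while lowering.

Scaled: 0.031 m / 0.6 = 0.0517, 0.028 m / 0.6 = 0.0467.

```bash
python3 -m pendant '-0.0017,-0.0017,0.0133,0,0,0
-0.0033,-0.0033,0.03,0,0,0
-0.005,-0.005,0.0417,0,0,0
-0.005,-0.005,0.0467,0,0,0
-0.005,-0.005,0.05,0,0,0
-0.005,-0.005,0.0517,0,0,0
-0.005,-0.005,0.0517,0,0,0';python3 -m pendant '0,0,0.0017,0,0,0
0,0,0.0017,0,0,0';python3 -m pendant '0,0,0.0017,0,0,0
0,0,0.0017,0,0,0'
```

```text
time_s: 28.2
tcp_pos: [0.4837, -0.0855, 0.0449]
eef_rot: [180.0, -0.0, -88.4]
contact_force: [-0.8, 0.2, -0.5]
gripper_width: 0.052
gripper_force: 11.2
time_s: 28.37
tcp_pos: [0.4839, -0.0854, 0.0442]
eef_rot: [-180.0, 0.0, -88.4]
contact_force: [0.0, 0.1, -0.2]
gripper_width: 0.0517
gripper_force: 11.2
time_s: 28.53
tcp_pos: [0.4839, -0.0854, 0.0432]
eef_rot: [-180.0, 0.0, -88.4]
contact_force: [-0.6, 0.7, 0.8]
gripper_width: 0.0518
gripper_force: 11.2
```

Scaled: 0.001 m / 0.6 = 0.0017.

```bash
python3 -m pendant '0,0,0.0017,0,0,0
0,0,0.0017,0,0,0';python3 -m pendant '0,0,0.0012,0,0,0
0,0,0.0012,0,0,0'
```

```text
time_s: 28.7
tcp_pos: [0.484, -0.0855, 0.0429]
eef_rot: [-180.0, -0.0, -88.4]
contact_force: [-3.1, 0.8, 9.4]
gripper_width: 0.052
gripper_force: 12.8
time_s: 28.87
tcp_pos: [0.484, -0.0855, 0.0427]
eef_rot: [-180.0, -0.0, -88.4]
contact_force: [-5.0, 1.0, 16.8]
gripper_width: 0.0517
gripper_force: 14.0
```

Scaled: -0.001 m / 0.6 = -0.0017.

```bash
python3 -m pendant '0,0,-0.0017,0,0,0
0,0,-0.0017,0,0,0'; python3 -m pendant '0,0,0,0,0,0
0,0,0,0,0,0
0,0,0,0,0,0
0,0,0,0,0,0
0,0,0,0,0,0' 0.062
python3 -m pendant '0,0,-0.0167,0,0,0
0,0,-0.05,0,0,0
0,0,-0.1,0,0,0
0,0,-0.1667,0,0,0
0,0,-0.2333,0,0,0
0,0,-0.3,0,0,0
0,0,-0.3667,0,0,0
0,0,-0.4167,0,0,0
0,0,-0.4167,0,0,0
0,0,-0.4167,0,0,0'
python3 - <<'E'
from h import *
print(r.get_state()["tcp_pos"])
c=r.capture("wrist"); W=cloud(c); H=W[...,2]; f=c["frame"]; hs=cv2.cvtColor(f,cv2.COLOR_RGB2HSV); cv2.imwrite("pics/w13.png",f[:,:,::-1])
near=(np.abs(W[...,0]-.484)<.05)&(np.abs(W[...,1]+.088)<.075)
m=near&(H>.034)&(H<.08)&(hs[...,1]>90); q=W[m]; print("cake",rect(q),np.percentile(q[:,2],99))
m=(near&(H>.019)&(H<.034)&(hs[...,1]<90)|m).astype(np.uint8); ct=blob(m,pix(c,[.484,-.088,.06])[0],120); P=W[m>0]; P=P[(P[:,2]<.034)]; print("dish",rect(P))
w=(hs[...,1]<60)&(f.min(2)>90)&(H>.035)&(H<.08); 
for n,p in (("syrup",[.577,-.085]),("cup",[.48,.0355])):
    q=W[w&(np.hypot(W[...,0]-p[0],W[...,1]-p[1])<.05)]; a,b=q.min(0),q.max(0); print(n,(b-a).round(4),((a+b)/2).round(4),b[2].round(4))
E
```

```text
time_s: 29.03
tcp_pos: [0.484, -0.0854, 0.0429]
eef_rot: [-179.9, 0.0, -88.4]
contact_force: [-0.8, -0.1, 5.5]
gripper_width: 0.052
gripper_force: 12.4
time_s: 29.45
tcp_pos: [0.4836, -0.0855, 0.0421]
eef_rot: [180.0, -0.0, -88.4]
contact_force: [-0.4, -0.4, 0.0]
gripper_width: 0.0621
gripper_force: 0.0
time_s: 30.28
tcp_pos: [0.4845, -0.0852, 0.2943]
eef_rot: [-179.8, 0.1, -88.4]
contact_force: [-0.2, -0.2, -1.3]
gripper_width: 0.0622
gripper_force: 0.0
[ 0.48452218 -0.0852353   0.29426454]
cake (array([484.5, -89.4], dtype=float32), np.float32(110.7), np.float32(53.3), np.float32(92.9)) 0.0669957873420425
dish (array([485.1, -88.3], dtype=float32), np.float32(119.0), np.float32(61.9), np.float32(91.5))
syrup [0.0692 0.0696 0.015 ] [ 0.5784 -0.0858  0.0425] 0.05
cup [0.0656 0.056  0.0396] [0.4759 0.0315 0.0548] 0.0747
```

View pics/w13.png

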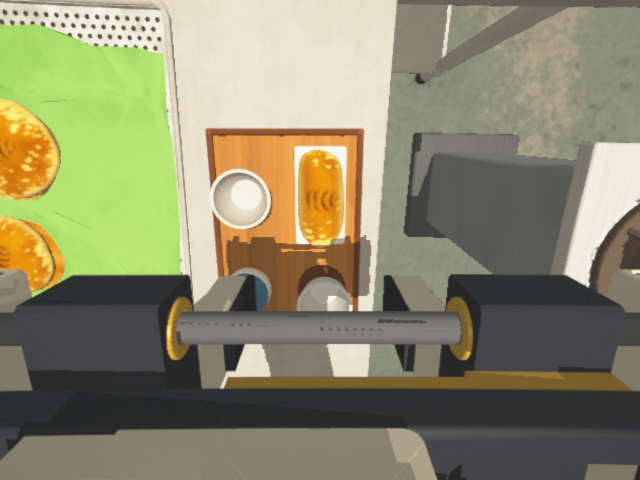

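The cake lies lengthways in the middle of the dish (centres agree within 1.5 mm, angles within 1.5°), and the syrup cup is unmoved at (241,199). One clear look at cup and coaster remains.

```bash
python3 -m pendant '-0.05,0,0,0,0,0
-0.1167,0,0,0,0,0
-0.1667,0,0,0,0,0
-0.1833,0,0,0,0,0
-0.1833,0,0,0,0,0'
python3 - <<'E'
from h import *
c=r.capture("wrist"); W=cloud(c); H=W[...,2]; f=c["frame"]; hs=cv2.cvtColor(f,cv2.COLOR_RGB2HSV)
d=np.hypot(W[...,0]-.48,W[...,1]-.0355)
q=W[(hs[...,1]<60)&(H>.066)&(H<.082)&(d<.05)]; a,b=q.min(0),q.max(0); print("cup rim",(b-a).round(4),((a+b)/2).round(4)); A=np.c_[q[:,:2]-q[:,:2].mean(0),np.ones(len(q))]; print("slope",np.linalg.lstsq(A,q[:,2],rcond=None)[0].round(3))
m=((hs[...,0]<20)&(hs[...,1]>90)&(H>.021)&(H<.036)&(d<.045)); q=W[m]; x=np.linalg.lstsq(np.c_[2*q[:,:2],np.ones(len(q))],(q[:,:2]**2).sum(1),rcond=None)[0]; print("coaster",len(q),rect(q),x[:2].round(4))
q=W[(hs[...,0]>95)&(hs[...,0]<125)&(hs[...,1]>80)&(H>.035)&(H<.07)&(np.hypot(W[...,0]-.574,W[...,1]-.036)<.05)]; a,b=q.min(0),q.max(0); print("lid",(b-a).round(4),((a+b)/2).round(4))
cv2.imwrite("pics/w14.png",cv2.resize(f[60:300,200:440],None,fx=2.5,fy=2.5)[:,:,::-1])
E
```

```text
time_s: 30.75
tcp_pos: [0.4801, 0.0263, 0.2908]
eef_rot: [179.9, -0.0, -88.3]
contact_force: [-0.3, 0.1, -0.6]
gripper_width: 0.0621
gripper_force: 0.0
cup rim [0.0647 0.0661 0.0092] [0.4768 0.0364 0.0707]
slope [ 0.002 -0.024  0.072]
coaster 223 (array([488.3,  14.2], dtype=float32), np.float32(56.5), np.float32(18.5), np.float32(21.7)) [0.4802 0.0345]
lid [0.0537 0.0553 0.0188] [0.5752 0.0363 0.0512]
```

View pics/w14.png

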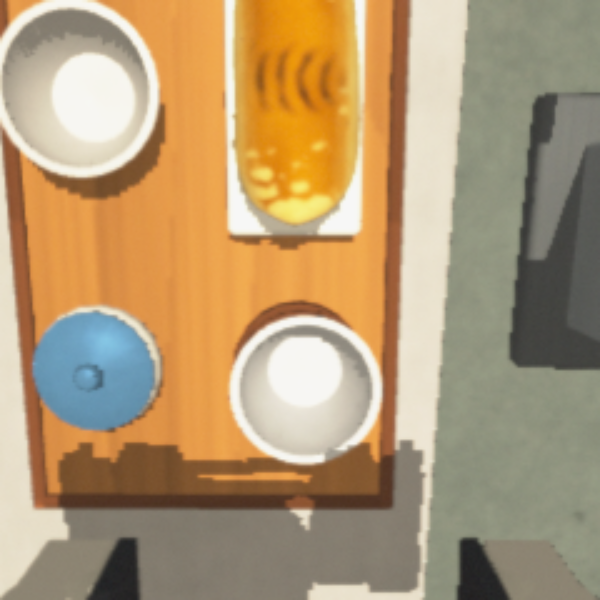

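The cup stands upright in the well (rim level, centre about 4 mm from the coaster's), straight in front of the pot. The dish and cake are in place. Handing in.

```bash
python3 -m pendant '0,0,0,0,0,0
0,0,0,0,0,0
0,0,0,0,0,0'; python3 -c "
from plant import r
print(r.close_job())"
```

```text
time_s: 31.05
tcp_pos: [0.4806, 0.0236, 0.292]
eef_rot: [180.0, -0.0, -88.5]
contact_force: [0.6, -0.2, -0.0]
gripper_width: 0.0621
gripper_force: 0.0
the job is handed in; nothing more can be done
None
```

The tasting tray is laid up and the job was handed in at about 31 s of the 104 s allowed. By my last camera measurements every placing is within tolerance, but the hand-in returned no verdict.

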